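# Lay an arm board in the cannulation tray

### The job

An arm board is still missing from the cannulation tray: slide the top board of the stack on the low metal shelf forward until 4 to 5 cm of it hangs over the shelf's front edge, still lying level on the stack, then pinch it by that overhanging end and lift it off. Lay it flat and straight along the long empty bay of the tray, lowering it below the tray's rim before you let go. Leave the other two boards stacked on the shelf and do not disturb anything else.

Things in the scene. Friction and masses are not known exactly. Their poses are not given: they have to be found in the camera images.
- board_top: the arm board to move: top one of three identical stacked flat white rigid plastic boards (rounded corners, two pairs of dark strap slots), 150 mm long (x) x 52 wide (y) x 3 thick, about 35 g. Boards slide easily on each other. Origin: centre of its underside, at the start 6 mm above the shelf top (86 mm above the counter); x along its length, its -x end towards the shelf's front edge
- board_front (a point): middle of the -x end face of the top board, at half its thickness: the end that must hang over the shelf's front edge
- board_mid: second board of the stack, same size and axes, directly under the top one (turned or shifted by a few mm); must stay on the shelf. The stack's front ends start 0 to 16 mm behind the shelf's front edge; the top board tips off once its middle passes the front end of this one
- board_low: bottom board of the stack, same size and axes, lying on the shelf; must stay there
- shelf: low bench shelf of folded plain aluminium sheet on the counter, fixed: 200 mm deep (x) x 280 wide (y), top 80 mm high, 18 mm flange turned down at the front edge, free space in front of and below that edge. Origin: centre of its footprint at counter level; its -x side is its front, roughly facing the robot. The boards lie front to back on it, within about 10 degrees
- shelf_edge (a point): middle of the shelf's front (-x) top edge; x, y, z as the shelf's: the edge runs along y
- tray: grey plastic cannulation tray on the counter beside the shelf (left or right of it), fixed: 240 mm long (x) x 200 wide (y), walls 3 mm, rim 30 mm high, floor 3 mm. A wall along x parts it into a long empty bay on the +y side (234 x 114 mm inside) and small bays with a vial and a syringe on the -y side. Origin: centre of its underside
- tray_bay (a point): centre of the floor of the tray's long empty bay, 3 mm above the counter; axes as the tray's (x along the bay)
- vial_a: glass vial, 24 mm diameter, 50 mm high, standing on the shelf on the +y side of the boards; leave alone. Origin: centre of its base
- vial_b: second vial on the shelf, same size, behind the first; leave alone
- carton: small paper carton, 50 x 32 x 42 mm, on the shelf on the +y side behind the vials; leave alone
- vial_c: vial of the same size standing in a small bay of the tray; leave alone
- syringe: capped syringe, about 140 mm long, lying along x in the tray's -y side; leave alone
- infusion_bottle: white plastic infusion bottle lying on the counter at the right, 200 x 85 x 56 mm; leave alone
- pump_bottle: white pump bottle, 68 mm diameter, 190 mm high, at the left of the counter; leave alone
- gauze_pack: white upright paper pack, 80 x 100 x 186 mm, at the left of the counter; leave alone

How it is judged:
By the outcome, as a careful person would: the job done as asked, in the order asked, and still so for the second after the job is handed in, with the robot touching nothing.
It also fails if it takes over 51 s, if anything falls off the work surface, if the arm or the gripper's body presses on something with over 40 N, if the wrist force passes 120 N, or if a joint passes its speed limit or range.

### The arm

A 6-joint arm with a two-finger parallel gripper is mounted at the origin on the work surface. World frame = base frame: x ahead of the robot, y to its left, z up, the work surface at z = 0. Lengths are in mm, angles in rad, forces in N, time in s.
With the tool pointing down it reaches from about 250 to 775 mm from the base axis. Payload 4 kg.
Tool frame: the origin (TCP) lies between the finger pads; the fingertips stand 19 mm ahead of it and the grasp point (between the pads) is the TCP; z points along the fingers, y is the line along which they close (so a half turn about z gives the same grasp; the last joint's range is limited). The gripper opens to 85 mm and grips with 20 to 120 N. Pads are 22 mm wide; open, the fingers measure 114 mm over their backs; the gripper's body (76 mm by 85 mm) begins 54 mm behind the grasp point. The pads swing forward as they close: fully open they stand 13 mm farther back than shut.
Start: joints at [1.021, 0.087, 1.371, -0, 1.684, -0.103], TCP at [237.655, 496.02, 250.341] pointing down, gripper open.
Joint ranges: [-3.1, 3.1], [-0.76, 2.03], [0.27, 2.55], [-1.08, 4.22], [0.17, 2.65], [-2.57, 2.57]. Speed limits (rad/s): [2.79, 2.79, 3.14, 3.14, 3.14, 3.14].

### API

Orientations are given as [roll, pitch, yaw] about the fixed x, y, z axes, in that order (R = Rz(yaw) Ry(pitch) Rx(roll)).
In Python, from station import status, imaging, order, spotter gives the robot as it stands. The module is installed in compiled form; this text tells all that it offers.
- The arm moves only by the tool arm_command, never from a script. Its argument "series" is a list of rows, each a list of 2 entries, a list of its own where there are three numbers: the shift along the tool's x, y, z in mm, then the turn about the tool's z in degrees. In form: [[[dx, dy, dz], spin], ...]. A call has 1 to 5 rows; each row shifts and turns the commanded pose from where the row before left it, along the tool's axes as they then stand; what a row does not reach is not made up. A row lasts 1/12 s, in which the tool goes at most 41.7 mm and 7.16 degrees, less where a joint would pass 70% of its speed; a pose out of reach is approached as far as the arm can. A call is refused whole if a number of a shift passes 41.7 or a number of a turn 7.16, either way. A call with a gripper value outside its range is refused whole. "claw" is the opening, from 0 (shut) to 1 (fully open), set as the call begins (left out, the last holds). The fingers move at their own pace and stop on an object; the grip force is fixed at half the most. Time passes only in rows, so rows that do not move let the fingers close. It gives the time, the measured TCP pose, the force, the opening and the grip force at its end, in the units of the state.
- status.read_state(): the state, without advancing time (a new reading comes with each control period).
- imaging.grab_frame(name): name is "scene" or "top"; returns the picture (384x512x3 uint8, red, green, blue); there is no depth.
- imaging.camera_info(name): a dict with "fx", "fy", "cx", "cy" (pixels), "world_to_cam" (4x4, takes a point from world to camera coordinates). Camera axes: x right, y down, z forward; pixel columns grow to the right and rows downward; lengths in mm; the calibration is good to about 2 mm. A picture is of the moment at which its call begins. camera_info takes no time and is no camera call.
- order.finish_job(): hands the job in; it is judged then, once.
Trained networks look in the newest picture that a camera, given by its name, has taken for a name from the list of things; names that differ only in an ending like _2 or _b are one class to them, and where a whole thing is asked for, a point or a joint stands for the part that bears it (a point fixed in the world has none). Each returns a list of dicts, best first, with "confidence" (0 to 1); they miss things now and then, are a little off and sometimes report something else, mostly with a low value. They report only what shows in the picture. A call takes as long as a camera call.
- spotter.boxes_of(camera, target): "xyz" ([x, y, z] in mm, in world coordinates, good to about 4 mm: the middle of the surface that is visible of it).
- spotter.outline_of(camera, target): "region" (384x512 bool, what is visible of it).
The state is a dict: "time": time; "q": joint angles; "qd": joint speeds; "joint_torque": joint torques, N m; "tcp_pos": TCP position; "ee_rot": TCP orientation; "ft_force": force on the tool from outside, world axes, zero at the start; "moment": the same for the moment, N m; "finger_gap": opening from 0.0 (shut) to 1.0 (fully open); "finger_force": force on a finger pad.
Only numpy, scipy, OpenCV 4.12 (cv2) and the standard library are available. Lean on these libraries where they do the work, as an engineer would, in place of code of your own. Each camera call takes 0.05 s, during which the arm holds its last target. There are 200 camera calls.

## Working session

There is one attempt and no reset: what is moved stays moved. The work goes in short steps, Python scripts to look and compute and a tool call to move; the robot and the scene stay as the last step left them, time stands still between calls to the robot, and variables do not carry over. Pictures are saved under pics/ and viewed, at most 10 in all, crops included, and the job is handed in when it is done.

Besides the shell and the picture viewer there is one more tool, called after "Request:" by a JSON object that holds its "api" and its "payload". arm_command: Moves the arm, as the interface text tells. Its arguments: {"type":"object","properties":{"series":{"type":"array","items":{"type":"array"}},"claw":{"type":"number"}},"required":["series"]}

```bash
mkdir -p pics
cat > h.py <<'E'
import numpy as np, cv2
from station import status, imaging, order, spotter
def ray(cam,uv,z):
    c=imaging.camera_info(cam); M=np.array(c["world_to_cam"]); R,t=M[:3,:3],M[:3,3]
    uv=np.atleast_2d(uv).astype(float)
    d=np.c_[(uv[:,0]-c["cx"])/c["fx"],(uv[:,1]-c["cy"])/c["fy"],np.ones(len(uv))]@R
    o=-R.T@t
    return o+d*((z-o[2])/d[:,2])[:,None]
def proj(cam,p):
    c=imaging.camera_info(cam); M=np.array(c["world_to_cam"])
    q=np.atleast_2d(p)@M[:3,:3].T+M[:3,3]
    return np.c_[c["fx"]*q[:,0]/q[:,2]+c["cx"],c["fy"]*q[:,1]/q[:,2]+c["cy"]]
def save(cam,name):
    im=imaging.grab_frame(cam); cv2.imwrite(f"pics/{name}.png",im[:,:,::-1]); return im
E
python3 - <<'E'
from h import *
np.set_printoptions(precision=1,suppress=True)
a=save("scene","s0");b=save("top","t0")
for cam in("scene","top"):
    c=imaging.camera_info(cam);M=np.array(c["world_to_cam"]);print(cam,c["fx"],-M[:3,:3].T@M[:3,3],M[2,:3])
    for n in["board_top","board_front","shelf","shelf_edge","tray","tray_bay","vial_a","carton","syringe"]:
        r=spotter.boxes_of(cam,n); print(n,[(np.round(x["xyz"]),round(x["confidence"],2)) for x in r[:4]])
for n in["board_top","shelf","tray"]:
    r=spotter.outline_of("top",n)
    for x in r[:3]:
        m=x["region"].astype(np.uint8);cs=max(cv2.findContours(m,0,2)[0],key=cv2.contourArea);z={"board_top":89,"shelf":80,"tray":30}[n]
        p=ray("top",cs[:,0],z)[:,:2].astype(np.float32);print(n,x["confidence"],m.sum(),cv2.minAreaRect(p))
cv2.imwrite("pics/both.png",cv2.resize(np.hstack([a,b])[:,:,::-1],(800,300)))
print(status.read_state())
E
```

```text
scene 414.175904438397 [1016.2  904.4 1065. ] [-0.3 -0.6 -0.7]
board_top [(array([ 554., -184.,   88.]), 0.8)]
board_front [(array([ 552., -178.,   90.]), 0.94)]
shelf [(array([ 583., -125.,   80.]), 0.94)]
shelf_edge [(array([ 582., -126.,   78.]), 0.77)]
tray [(array([604., 202.,   0.]), 0.95), (array([692., 138.,  34.]), 0.7), (array([567., 496., 147.]), 0.66)]
tray_bay [(array([604., 198.,   3.]), 0.74)]
vial_a [(array([515., -63., 112.]), 0.5), (array([690., 139.,  39.]), 0.48)]
carton [(array([624., -61., 111.]), 0.56)]
syringe [(array([568., 144.,  20.]), 0.53)]
top 423.9349178363728 [ 439.   -19.4 1419.3] [ 0.1 -0.  -1. ]
board_top [(array([ 548., -188.,   85.]), 0.57), (array([606., 208.,   2.]), 0.25)]
board_front [(array([ 551., -186.,   90.]), 0.81)]
shelf [(array([ 572., -165.,   84.]), 0.8)]
shelf_edge [(array([615., -66., 121.]), 0.65), (array([606., 207.,   4.]), 0.15)]
tray [(array([605., 208.,   2.]), 0.75)]
tray_bay [(array([607., 210.,   4.]), 0.73)]
vial_a []
carton [(array([618., -66., 120.]), 0.45)]
syringe [(array([572., 136.,  17.]), 0.52)]
board_top 0.93 795
[... 371 characters left out ...]
71875, 188.67562866210938), (242.65818786621094, 204.5257110595703), 4.203529357910156)
tray 0.73 4840 ((605.307373046875, 196.8714599609375), (256.6075744628906, 217.17601013183594), 3.7039408683776855)
tray 0.68 195 ((567.3012084960938, 133.43675231933594), (139.39535522460938, 22.991849899291992), 4.014819145202637)
{'time': 1.15, 'q': array([ 1. ,  0.1,  1.4, -0. ,  1.7, -0.1]), 'qd': array([ 0.,  0.,  0., -0.,  0.,  0.]), 'joint_torque': array([ -0. , -35.2, -31.3,  -0. ,   0. ,   0. ]), 'tcp_pos': array([237.7, 496. , 250.4]), 'ee_rot': array([3.1, 0. , 2.7]), 'ft_force': array([ 0.6, -0.2, -0.1]), 'moment': array([-0.,  0.,  0.]), 'finger_force': 0.0, 'finger_gap': 0.9931109513100504}
```

View pics/t0.png

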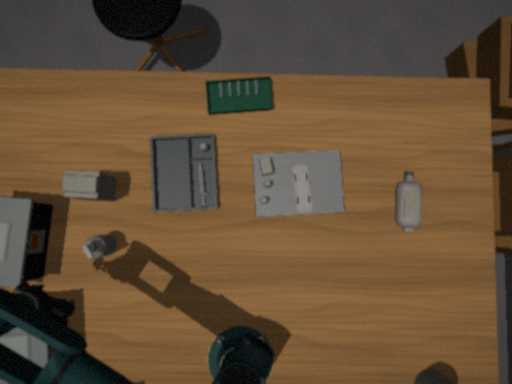

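View pics/s0.png

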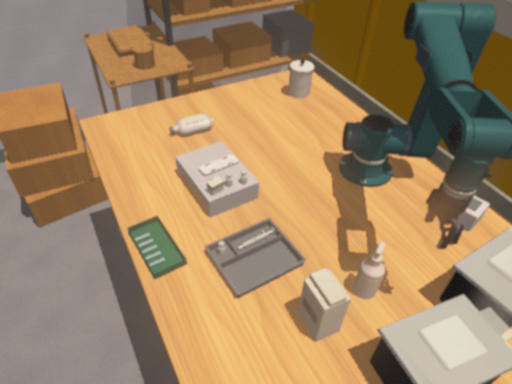

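The top picture shows the boards at (302,190) on the shelf at (298,183), the vials and carton at (266,165–200), and the tray at (184,172) with its empty bay on the left. I'll cross-check the poses with the scene camera.

Run:
```python
from h import *
np.set_printoptions(precision=1,suppress=True)
b=imaging.grab_frame("top");a=imaging.grab_frame("scene")
H={"board_top":89,"shelf":80,"tray":30}
for cam in("top","scene"):
  for n in H:
    for x in spotter.outline_of(cam,n)[:2]:
        m=x["region"].astype(np.uint8);cs=max(cv2.findContours(m,0,2)[0],key=cv2.contourArea)
        p=ray(cam,cs[:,0],H[n])[:,:2].astype(np.float32);print(cam,n,round(x["confidence"],2),cv2.minAreaRect(p))
# candidate overlays
def rect(c,yaw,l,w,z):
    R=np.array([[np.cos(yaw),-np.sin(yaw)],[np.sin(yaw),np.cos(yaw)]])
    q=np.array([[1,1],[1,-1],[-1,-1],[-1,1]])*[l/2,w/2]
    return np.c_[q@R.T+c,np.full(4,z)]
S=[]
for cam,im,(u,v) in(("top",b,(145,120)),("scene",a,(160,130))):
    k=4 if cam=="top" else 4
    w,h=(205,105) if cam=="top" else (150,105)
    im=cv2.resize(im[v:v+h,u:u+w],None,fx=k,fy=k,interpolation=cv2.INTER_CUBIC)[:,:,::-1].copy()
    if cam=="top":
      g=im.copy()
    for r,col in((rect((553.8,-188.1),.0946,150,52,89),(0,0,255)),(rect((572.2,-175.4),.0674,200,280,80),(0,255,0)),(rect((602,190),.068,240,200,30),(255,0,0))):
        pts=((proj(cam,r)-[u,v]+.5)*k).astype(np.int32); cv2.polylines(im,[pts],True,col,1)
    S.append(im)
W=800
S=[np.pad(cv2.resize(s,None,fx=min(1,800/s.shape[1],300/s.shape[0]*1.0) if i else 800/s.shape[1],fy=min(1,300/s.shape[0]) if i else 800/s.shape[1]),((0,0),(0,0),(0,0))) for i,s in enumerate(S)]
cv2.imwrite("pics/ov_top.png",S[0]);
cv2.imwrite("pics/ov_raw.png",g)
```

```text
top board_top 0.71 ((555.0390014648438, -187.0611572265625), (150.123779296875, 53.95437240600586), 5.387629508972168)
top shelf 0.71 ((572.0751342773438, -175.5478057861328), (199.77764892578125, 281.4500732421875), 3.658508777618408)
top tray 0.55 ((605.5521850585938, 196.60821533203125), (253.68089294433594, 211.5193634033203), 4.232184886932373)
scene board_top 0.95 ((549.4087524414062, -186.9727325439453), (148.13502502441406, 54.47406005859375), 7.877269268035889)
scene shelf 0.71 ((498.0508117675781, -89.14501190185547), (76.36425018310547, 21.640127182006836), 62.946388244628906)
scene shelf 0.63 ((579.6663208007812, -141.484130859375), (231.02365112304688, 346.2311096191406), 4.4393815994262695)
scene tray 0.93 ((602.8958740234375, 202.51202392578125), (257.8257751464844, 224.16932678222656), 4.143887996673584)
```

View pics/ov_top.png

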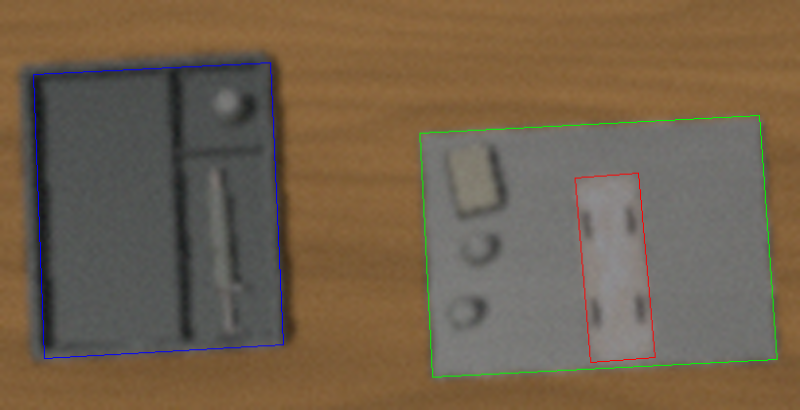

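Request:
{"api": "arm_command", "payload": {"series": [[[0, 0, 0], -6.2], [[0, 0, 0], -6.2], [[0, 0, 0], -6.2], [[0, 0, 0], -6.2], [[0, 0, 0], -6.2]], "claw": 0.35}}

```text
time: 1.97
tcp_pos: [237.7, 496.0, 250.3]
ee_rot: [3.142, 0.0, -3.042]
ft_force: [-0.3, -0.2, -0.9]
finger_gap: 0.354
finger_force: 0.0
```

Request:
{"api": "arm_command", "payload": {"series": [[[-16, -32, 0], 0], [[-16, -32, 0], 0], [[-16, -32, 0], 0], [[-16, -32, 0], 0], [[-16, -32, 0], 0]]}}

```text
time: 2.38
tcp_pos: [332.8, 342.9, 250.4]
ee_rot: [3.141, 0.0, -3.047]
ft_force: [1.3, -1.0, -0.3]
finger_gap: 0.348
finger_force: 0.0
```

Request:
{"api": "arm_command", "payload": {"series": [[[-16, -32, 0], 0], [[-16, -32, 0], 0], [[-16, -32, 0], 0], [[-16, -32, 0], 0], [[-16, -32, 0], 0]]}}

```text
time: 2.8
tcp_pos: [427.7, 190.9, 250.6]
ee_rot: [3.141, 0.001, -3.047]
ft_force: [1.1, 0.8, -0.3]
finger_gap: 0.35
finger_force: 0.0
```

Request:
{"api": "arm_command", "payload": {"series": [[[-16, -32, 0], 0], [[-16, -32, 0], 0], [[-16, -32, 0], 0], [[-16, -32, 0], 0], [[-16, -32, 0], 0]]}}

```text
time: 3.22
tcp_pos: [522.4, 39.0, 250.5]
ee_rot: [3.141, 0.001, -3.048]
ft_force: [0.9, 0.3, 0.9]
finger_gap: 0.347
finger_force: 0.0
```

Request:
{"api": "arm_command", "payload": {"series": [[[-16.6, -32.7, 0], 0], [[-16.6, -32.7, 0], 0], [[-16.6, -32.7, 0], 0], [[-16.6, -32.7, 0], 0], [[-16.6, -32.7, 0], 0]]}}

```text
time: 3.63
tcp_pos: [620.5, -116.0, 250.2]
ee_rot: [3.141, 0.0, -3.048]
ft_force: [0.7, 0.7, -0.2]
finger_gap: 0.349
finger_force: 0.0
```

Request:
{"api": "arm_command", "payload": {"series": [[[-16.6, -32.7, 0], 0], [[-16.4, -32.7, 0], 0], [[0, 0, 35], 0], [[0, 0, 35], 0], [[0, 0, 35], 0]]}}

```text
time: 4.05
tcp_pos: [659.6, -177.5, 144.5]
ee_rot: [-3.141, 0.002, -3.049]
ft_force: [0.3, -0.4, -0.5]
finger_gap: 0.353
finger_force: 0.0
```

Request:
{"api": "arm_command", "payload": {"series": [[[0, 0, 22], 0], [[0, 0, 10], 0], [[0, 0, 0], 0]]}}

```text
time: 4.3
tcp_pos: [657.0, -175.6, 109.2]
ee_rot: [3.138, -0.007, -3.047]
ft_force: [-0.1, 0.3, 0.5]
finger_gap: 0.349
finger_force: 0.0
```

Request:
{"api": "arm_command", "payload": {"series": [[[0, 0, 0], 0], [[0, 0, 0], 0]]}}

```text
time: 4.47
tcp_pos: [660.3, -176.6, 116.4]
ee_rot: [-3.14, 0.005, -3.047]
ft_force: [0.5, 0.8, 0.7]
finger_gap: 0.349
finger_force: 0.0
```

Request:
{"api": "arm_command", "payload": {"series": [[[0, 0, 1], 0], [[0, 0, 1], 0]]}}

```text
time: 4.63
tcp_pos: [660.0, -176.6, 114.2]
ee_rot: [-3.14, 0.004, -3.047]
ft_force: [-0.3, 0.4, 0.7]
finger_gap: 0.351
finger_force: 0.0
```

Request:
{"api": "arm_command", "payload": {"series": [[[0, 0, 1], 0], [[0, 0, 0], 0]]}}

```text
time: 4.8
tcp_pos: [659.0, -176.3, 111.0]
ee_rot: [-3.141, 0.001, -3.047]
ft_force: [0.5, 0.7, -0.7]
finger_gap: 0.352
finger_force: 0.0
```

Request:
{"api": "arm_command", "payload": {"series": [[[0, 0, 1.5], 0], [[0, 0, 1.5], 0], [[0, 0, 1.5], 0], [[0, 0, 1.5], 0], [[0, 0, 0], 0]]}}

```text
time: 5.22
tcp_pos: [658.5, -176.1, 103.6]
ee_rot: [3.141, -0.001, -3.047]
ft_force: [0.0, 0.2, 0.4]
finger_gap: 0.353
finger_force: 0.0
```

Request:
{"api": "arm_command", "payload": {"series": [[[0, 0, 1.5], 0], [[0, 0, 1.5], 0], [[0, 0, 0], 0]]}}

```text
time: 5.47
tcp_pos: [658.6, -176.2, 100.8]
ee_rot: [3.141, -0.001, -3.047]
ft_force: [-0.2, -0.2, -0.3]
finger_gap: 0.352
finger_force: 0.0
```

Request:
{"api": "arm_command", "payload": {"series": [[[0, 0, 1], 0], [[0, 0, 0], 0]]}}

```text
time: 5.63
tcp_pos: [658.7, -176.2, 100.1]
ee_rot: [3.141, -0.0, -3.047]
ft_force: [0.1, -1.4, 0.2]
finger_gap: 0.348
finger_force: 0.0
```

Request:
{"api": "arm_command", "payload": {"series": [[[0, 0, 1], 0], [[0, 0, 0], 0]]}}

```text
time: 5.8
tcp_pos: [658.8, -176.2, 99.2]
ee_rot: [3.141, -0.0, -3.047]
ft_force: [-0.2, 0.2, 0.8]
finger_gap: 0.349
finger_force: 0.0
```

Request:
{"api": "arm_command", "payload": {"series": [[[0, 0, 1], 0], [[0, 0, 0], 0]]}}

```text
time: 5.97
tcp_pos: [658.9, -176.3, 98.7]
ee_rot: [-3.141, 0.001, -3.047]
ft_force: [0.4, -0.5, 1.5]
finger_gap: 0.349
finger_force: 0.6
```

Request:
{"api": "arm_command", "payload": {"series": [[[0, 0, 0.7], 0], [[0, 0, 0], 0]]}}

```text
time: 6.13
tcp_pos: [658.9, -176.3, 98.7]
ee_rot: [-3.141, 0.001, -3.047]
ft_force: [-1.6, 0.1, 4.7]
finger_gap: 0.353
finger_force: 2.2
```

Request:
{"api": "arm_command", "payload": {"series": [[[0, 0, 0.7], 0], [[0, 0, 0], 0]]}}

```text
time: 6.3
tcp_pos: [659.0, -176.3, 98.7]
ee_rot: [-3.141, 0.001, -3.047]
ft_force: [-2.7, 1.5, 7.0]
finger_gap: 0.348
finger_force: 3.4
```

Request:
{"api": "arm_command", "payload": {"series": [[[0, 0, -3], 0], [[0, 0, -3], 0], [[0, 0, -2.9], 0], [[0, 0, 0], 0], [[0, 0, 0], 0]]}}

```text
time: 6.72
tcp_pos: [658.9, -176.3, 105.8]
ee_rot: [3.142, 0.0, -3.047]
ft_force: [-0.9, 0.5, -0.2]
finger_gap: 0.354
finger_force: 0.0
```

Request:
{"api": "arm_command", "payload": {"series": [[[0, 0, 0], 0], [[0, 0, 0], 0]]}}

```text
time: 6.88
tcp_pos: [658.6, -176.1, 105.3]
ee_rot: [3.141, -0.001, -3.047]
ft_force: [0.5, 0.7, 0.2]
finger_gap: 0.353
finger_force: 0.0
```

Request:
{"api": "arm_command", "payload": {"series": [[[0, 0, -0.9], 0], [[2, 0, 0], 0], [[3, 0, 0], 0], [[3, 0, 0], 0], [[1, 0, 0], 0]]}}

```text
time: 7.3
tcp_pos: [649.3, -177.1, 106.7]
ee_rot: [3.141, -0.0, -3.048]
ft_force: [-0.0, -0.2, 0.5]
finger_gap: 0.349
finger_force: 0.0
```

Request:
{"api": "arm_command", "payload": {"series": [[[1, 0, 0], 0], [[1, 0, 0], 0], [[1, 0, 0], 0], [[0, 0, 0], 0]]}}

```text
time: 7.63
tcp_pos: [646.7, -177.3, 106.8]
ee_rot: [3.142, -0.0, -3.047]
ft_force: [0.1, -0.2, -0.9]
finger_gap: 0.348
finger_force: 0.0
```

Request:
{"api": "arm_command", "payload": {"series": [[[1, 0, 0.6], 0], [[2, 0, 0], 0], [[2, 0, 0], 0], [[2, 0, 0], 0], [[2, 0, 0], 0]]}}

```text
time: 8.05
tcp_pos: [637.7, -178.2, 106.1]
ee_rot: [3.142, -0.0, -3.047]
ft_force: [0.3, 0.2, 0.0]
finger_gap: 0.347
finger_force: 0.0
```

Request:
{"api": "arm_command", "payload": {"series": [[[2, 0, 0], 0], [[2, 0, 0], 0], [[2, 0, 0], 0], [[2, 0, 0], 0], [[2, 0, 0], 0]]}}

```text
time: 8.47
tcp_pos: [627.8, -179.2, 106.2]
ee_rot: [3.142, 0.0, -3.047]
ft_force: [0.5, 0.5, -0.2]
finger_gap: 0.351
finger_force: 0.1
```

Request:
{"api": "arm_command", "payload": {"series": [[[2, 0, 0], 0], [[2, 0, 0], 0], [[2, 0, 0], 0], [[1, 0, 0], 0], [[0, 0, 0], 0]]}}

```text
time: 8.88
tcp_pos: [620.7, -179.9, 106.2]
ee_rot: [3.142, -0.0, -3.047]
ft_force: [0.3, 0.6, -0.3]
finger_gap: 0.351
finger_force: 0.0
```

```bash
cat > m.py <<'E'
from h import *
import sys
np.set_printoptions(precision=1,suppress=True)
for cam in("top","scene"):
    im=save(cam,f"{cam}_{sys.argv[1]}")
    for x in spotter.outline_of(cam,"board_top")[:2]:
        m=x["region"].astype(np.uint8);cs=max(cv2.findContours(m,0,2)[0],key=cv2.contourArea)
        p=ray(cam,cs[:,0],89)[:,:2]
        (c,s,a)=cv2.minAreaRect(p.astype(np.float32))
        d=np.array([np.cos(.0674),np.sin(.0674)]); f=(p-[572.2,-175.4])@d
        print(cam,round(x["confidence"],2),m.sum(),np.round(c,1),np.round(s,1),round(a,1),"overhang max/5pct",round(-100-f.min(),1),round(-100-np.percentile(f,5),1))
    for n in("board_front","board_top"): print(n,[(np.round(x["xyz"],1),round(x["confidence"],2)) for x in spotter.boxes_of(cam,n)[:2]])
E
python3 m.py 1
python3 - <<'E'
import cv2,numpy as np
a=cv2.imread("pics/top_1.png")[135:230,240:350];b=cv2.imread("pics/scene_1.png")[130:225,160:270]
cv2.imwrite("pics/c1.png",cv2.resize(np.hstack([a,b]),(792,342),interpolation=cv2.INTER_CUBIC))
E
```

```text
top 0.87 557 [ 554.3 -190.2] [119.5  54.8] 8.3 overhang max/5pct -22.8 -26.0
board_front [(array([ 551.2, -183.4,   87.9]), 0.75)]
board_top [(array([ 550.6, -187.8,   86.1]), 0.76), (array([608.5, 208.3,  -0. ]), 0.72)]
scene 0.6 2792 [ 582.9 -131. ] [230.9 349.9] 4.3 overhang max/5pct 2.3 -4.7
scene 0.57 334 [ 532.2 -190.7] [147.6  56. ] 9.7 overhang max/5pct 13.6 2.3
board_front [(array([ 531.3, -184. ,   88.9]), 0.83)]
board_top [(array([ 527.5, -183.9,   88.6]), 0.84)]
```

View pics/c1.png

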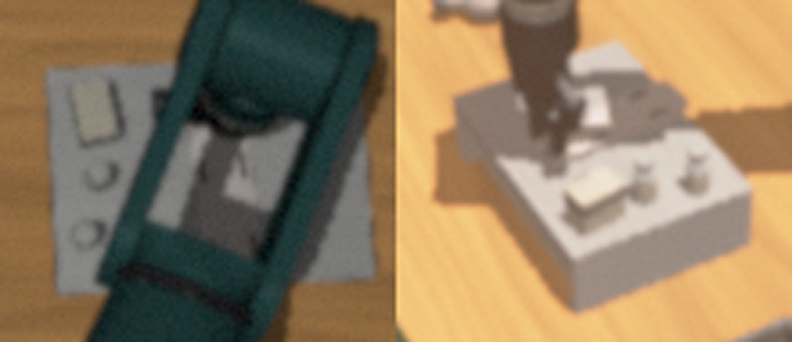

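Request:
{"api": "arm_command", "payload": {"series": [[[2, 0, 0], 0], [[3, 0, 0], 0], [[3, 0, 0], 0], [[3, 0, 0], 0], [[3, 0, 0], 0]]}}

```text
time: 9.7
tcp_pos: [606.6, -181.2, 106.1]
ee_rot: [3.142, 0.0, -3.047]
ft_force: [0.4, 0.9, 0.3]
finger_gap: 0.352
finger_force: 0.0
```

Request:
{"api": "arm_command", "payload": {"series": [[[3, 0, 0], 0], [[3, 0, 0], 0], [[3, 0, 0], 0], [[2, 0, 0], 0], [[2, 0, 0], 0]]}}

```text
time: 10.12
tcp_pos: [593.8, -182.4, 106.2]
ee_rot: [3.142, 0.0, -3.047]
ft_force: [0.4, 0.6, 0.9]
finger_gap: 0.351
finger_force: 0.1
```

Request:
{"api": "arm_command", "payload": {"series": [[[2, 0, 0], 0], [[1, 0, 0], 0], [[0, 0, 0], 0], [[-3, 0, 0], 0], [[0, 0, 0], 0]]}}

```text
time: 10.53
tcp_pos: [594.6, -182.3, 106.1]
ee_rot: [-3.142, 0.001, -3.047]
ft_force: [-0.3, 0.8, 0.8]
finger_gap: 0.35
finger_force: 0.0
```

```bash
python3 m.py 2
```

```text
top 0.94 608 [ 524.7 -199.3] [127.   56.7] 15.6 overhang max/5pct 11.7 8.1
top 0.21 4651 [599.3 187.5] [241.4 202.8] 4.2 overhang max/5pct -30.5 -31.2
board_front [(array([ 519.1, -194.9,   89.6]), 0.71)]
board_top [(array([ 521.5, -198.9,   85.3]), 0.88), (array([616.4, -64.4, 118. ]), 0.23)]
scene 0.52 306 [ 505.8 -203.3] [148.3  55.2] 13.9 overhang max/5pct 42.6 38.7
board_front [(array([ 501.6, -196. ,   87.5]), 0.8)]
board_top [(array([ 501.9, -197.7,   88.7]), 0.79)]
```

Request:
{"api": "arm_command", "payload": {"series": [[[-10, 0, 0], 0], [[0, 0, -30], 0], [[0, -10, -35], 0], [[0, -35, 0], 0], [[0, -35, 0], 0]]}}

```text
time: 11.35
tcp_pos: [613.6, -261.3, 175.9]
ee_rot: [-3.137, 0.007, -3.044]
ft_force: [1.0, -0.5, -1.5]
finger_gap: 0.348
finger_force: 0.0
```

Request:
{"api": "arm_command", "payload": {"series": [[[0, -35, 0], 0], [[0, -35, 0], 0], [[0, -20, 0], 0], [[0, 0, 0], 0]]}}

```text
time: 11.68
tcp_pos: [619.1, -355.7, 170.0]
ee_rot: [-3.14, -0.001, -3.053]
ft_force: [-1.0, -0.0, 0.9]
finger_gap: 0.351
finger_force: 0.0
```

```bash
python3 m.py 3;python3 - <<'E'
import cv2,numpy as np
a=cv2.imread("pics/top_3.png")[135:230,240:350];b=cv2.imread("pics/scene_3.png")[130:225,160:270]
cv2.imwrite("pics/c3.png",cv2.resize(np.hstack([a,b]),(792,342),interpolation=cv2.INTER_CUBIC))
E
```

```text
top 0.7 789 [ 513.8 -201.7] [151.9  53.5] 15.1 overhang max/5pct 36.4 33.5
top 0.18 3849 [ 571.2 -174.5] [198.7 279. ] 3.7 overhang max/5pct 0.0 -3.0
board_front [(array([ 506.5, -194.7,   86.5]), 0.88), (array([603.2, 211. ,   3.2]), 0.61)]
board_top [(array([ 508.7, -199.4,   88.6]), 0.86)]
scene 0.83 361 [ 505.8 -199.2] [149.9  58.8] 12.5 overhang max/5pct 42.6 39.0
board_front [(array([ 516.1, -195.2,   88.9]), 0.78)]
board_top [(array([ 511.3, -201. ,   89.3]), 0.85), (array([ 581.3, -121.8,   86.4]), 0.51)]
```

View pics/c3.png

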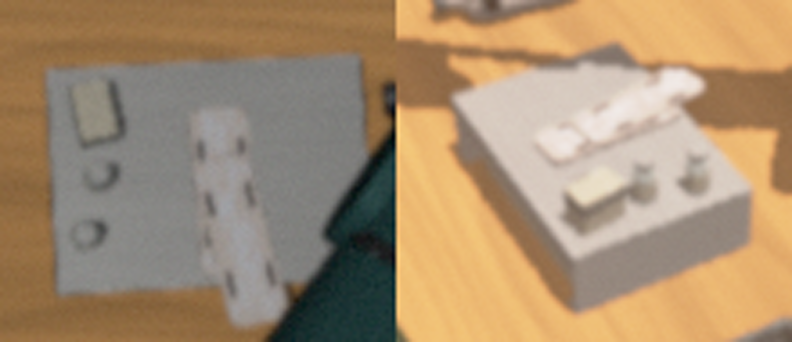

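Request:
{"api": "arm_command", "payload": {"series": [[[16, 33, 0], 0], [[16, 33, 0], 0], [[16, 33, 0], 0], [[16, 33, 0], 0], [[15.4, 33, 0], 0]], "claw": 0.1}}

```text
time: 12.5
tcp_pos: [524.3, -191.8, 171.2]
ee_rot: [3.142, 0.0, -3.047]
ft_force: [0.6, 0.2, 0.0]
finger_gap: 0.099
finger_force: 0.0
```

Request:
{"api": "arm_command", "payload": {"series": [[[0, 0, 20], 0], [[0, 0, 20], 0], [[0, 0, 10], 0], [[0, 0, 4], 0], [[0, 0, 0], 0]]}}

```text
time: 12.92
tcp_pos: [524.9, -193.4, 116.0]
ee_rot: [3.14, -0.002, -3.047]
ft_force: [0.9, 0.4, -0.3]
finger_gap: 0.101
finger_force: 0.0
```

Request:
{"api": "arm_command", "payload": {"series": [[[0, 0, 0], 0], [[0, 0, 0], 0], [[0, 0, 0], 0]]}}

```text
time: 13.17
tcp_pos: [526.2, -194.5, 118.3]
ee_rot: [-3.141, 0.002, -3.048]
ft_force: [-0.4, 0.9, 0.1]
finger_gap: 0.096
finger_force: 0.0
```

Request:
{"api": "arm_command", "payload": {"series": [[[0, -4, 2], 0], [[0, 0, 2], 0], [[0, 0, 2], 0], [[0, 0, 1], 0], [[0, 0, 1], 0]]}}

```text
time: 13.58
tcp_pos: [525.7, -197.8, 108.7]
ee_rot: [3.141, -0.0, -3.047]
ft_force: [-0.6, -0.2, -0.3]
finger_gap: 0.098
finger_force: 0.0
```

Request:
{"api": "arm_command", "payload": {"series": [[[0, 0, 0.8], 0], [[0, 0, 0.8], 0], [[0, 0, 0], 0]]}}

```text
time: 13.83
tcp_pos: [526.1, -198.0, 108.3]
ee_rot: [-3.141, 0.001, -3.047]
ft_force: [-0.2, 0.7, 3.5]
finger_gap: 0.1
finger_force: 2.0
```

Request:
{"api": "arm_command", "payload": {"series": [[[0, 0, 0.6], 0], [[0, 0, 0], 0]]}}

```text
time: 14.0
tcp_pos: [526.3, -198.0, 108.3]
ee_rot: [-3.141, 0.002, -3.047]
ft_force: [-1.5, 1.1, 6.0]
finger_gap: 0.1
finger_force: 3.0
```

Request:
{"api": "arm_command", "payload": {"series": [[[1.5, 0, 0], 2], [[2, 0, 0], 2], [[2, 0, 0], 2], [[2, 0, 0], 2], [[2, 0, 0], 2]]}}

```text
time: 14.42
tcp_pos: [517.7, -198.4, 108.3]
ee_rot: [-3.141, 0.004, 3.06]
ft_force: [0.8, -0.3, 4.2]
finger_gap: 0.101
finger_force: 2.2
```

Request:
{"api": "arm_command", "payload": {"series": [[[0, 0, 0], 0], [[0, 0, 0], 0]]}}

```text
time: 14.58
tcp_pos: [517.4, -198.4, 108.4]
ee_rot: [-3.141, 0.003, 3.062]
ft_force: [-0.9, 0.3, 5.4]
finger_gap: 0.099
finger_force: 2.9
```

Request:
{"api": "arm_command", "payload": {"series": [[[0, 0, -3], 0], [[0, 0, -30], 0], [[-20, -20, -30], 0], [[0, -40, 0], 0], [[0, -40, 0], 0]]}}

```text
time: 15.0
tcp_pos: [530.0, -299.9, 172.4]
ee_rot: [-3.139, 0.004, 3.066]
ft_force: [1.0, -0.2, 0.3]
finger_gap: 0.102
finger_force: 0.0
```

Request:
{"api": "arm_command", "payload": {"series": [[[0, -40, 0], 0], [[0, -20, 0], 0], [[0, 0, 0], 0]]}}

```text
time: 15.25
tcp_pos: [521.9, -363.6, 168.3]
ee_rot: [-3.141, -0.002, 3.057]
ft_force: [-1.0, 0.1, 1.1]
finger_gap: 0.101
finger_force: 0.0
```

```bash
python3 m.py 4;python3 - <<'E'
import cv2,numpy as np
a=cv2.imread("pics/top_4.png")[135:230,240:350];b=cv2.imread("pics/scene_4.png")[130:225,160:270]
cv2.imwrite("pics/c4.png",cv2.resize(np.hstack([a,b]),(792,342),interpolation=cv2.INTER_CUBIC))
E
```

```text
top 0.94 768 [ 507.7 -201.5] [149.3  52.9] 12.0 overhang max/5pct 40.0 37.2
board_front [(array([ 501.1, -197. ,   89.1]), 0.62)]
board_top []
scene 0.87 377 [ 502.9 -201.7] [151.   57.8] 12.5 overhang max/5pct 45.9 42.0
board_front [(array([ 507.9, -196.3,   88.5]), 0.75)]
board_top [(array([ 505.9, -198.7,   89.3]), 0.7), (array([ 581.2, -123.1,   84. ]), 0.66)]
```

View pics/c4.png

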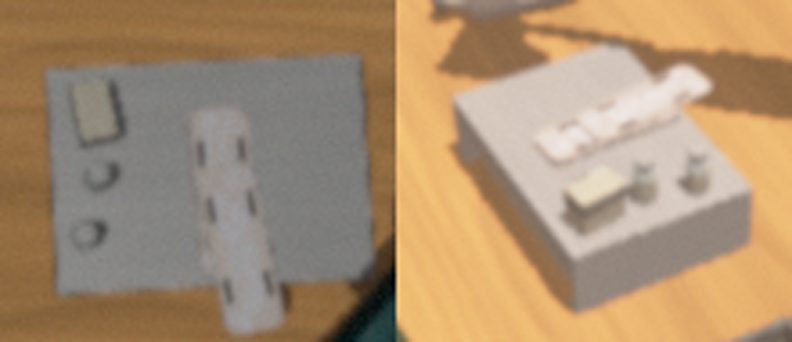

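Request:
{"api": "arm_command", "payload": {"series": [[[4.4, 39.9, 0], 0], [[4.4, 39.9, 0], 0], [[4.4, 39.9, 0], 0], [[4.4, 39.9, 0], 0], [[0, 0, 20], 0]], "claw": 0.15}}

```text
time: 16.07
tcp_pos: [521.0, -192.3, 154.9]
ee_rot: [3.141, 0.009, 3.069]
ft_force: [1.1, -0.8, 0.3]
finger_gap: 0.145
finger_force: 0.0
```

Request:
{"api": "arm_command", "payload": {"series": [[[0, 0, 20], 0], [[0, 0, 12], 0], [[0, 0, 4], 0], [[0, 0, 1], 0], [[0, 0, 0], 0]]}}

```text
time: 16.48
tcp_pos: [518.9, -199.0, 113.2]
ee_rot: [-3.142, 0.0, 3.061]
ft_force: [0.5, -0.4, 0.9]
finger_gap: 0.151
finger_force: 0.0
```

Request:
{"api": "arm_command", "payload": {"series": [[[0, 0, 1], 0], [[0, 0, 1], 0], [[0, 0, 1], 0], [[0, 0, 1], 0], [[0, 0, 0], 0]]}}

```text
time: 16.9
tcp_pos: [518.7, -198.8, 109.0]
ee_rot: [3.142, 0.0, 3.061]
ft_force: [0.4, 0.9, -0.5]
finger_gap: 0.146
finger_force: 0.0
```

Request:
{"api": "arm_command", "payload": {"series": [[[0, 0, 1], 0], [[0, 0, 1], 0], [[0, 0, 0.6], 0], [[0, 0, 0], 0]]}}

```text
time: 17.23
tcp_pos: [519.4, -199.1, 108.3]
ee_rot: [-3.14, 0.002, 3.061]
ft_force: [-2.5, 0.5, 6.7]
finger_gap: 0.15
finger_force: 3.3
```

Request:
{"api": "arm_command", "payload": {"series": [[[1.5, 0, 0], 1], [[1.5, 0, 0], 1], [[1.5, 0, 0], 1], [[1.5, 0, 0], 1], [[1, 0, 0], 1]]}}

```text
time: 17.65
tcp_pos: [513.2, -198.4, 108.4]
ee_rot: [-3.141, 0.005, 2.973]
ft_force: [1.9, -0.3, 5.5]
finger_gap: 0.154
finger_force: 2.7
```

Request:
{"api": "arm_command", "payload": {"series": [[[0, 0, 0], 0], [[0, 0, -4], 0], [[0, 0, -30], 0], [[-20, -20, -30], 0], [[0, -40, 0], 0]]}}

```text
time: 18.07
tcp_pos: [526.3, -259.1, 176.9]
ee_rot: [-3.14, 0.012, 2.98]
ft_force: [1.0, -1.2, 2.0]
finger_gap: 0.151
finger_force: 0.0
```

Request:
{"api": "arm_command", "payload": {"series": [[[0, -40, 0], 0], [[0, -40, 0], 0], [[0, -20, 0], 0], [[0, 0, 0], 0]]}}

```text
time: 18.4
tcp_pos: [503.0, -363.3, 169.3]
ee_rot: [-3.14, -0.002, 2.969]
ft_force: [-1.6, 0.2, 0.2]
finger_gap: 0.152
finger_force: 0.0
```

```bash
python3 m.py 5;python3 - <<'E'
import cv2,numpy as np
a=cv2.imread("pics/top_5.png")[135:230,240:350];b=cv2.imread("pics/scene_5.png")[130:225,160:270]
cv2.imwrite("pics/c5.png",cv2.resize(np.hstack([a,b]),(792,342),interpolation=cv2.INTER_CUBIC))
E
```

```text
top 0.92 788 [ 501.8 -199.8] [149.4  54.7] 10.4 overhang max/5pct 46.1 43.8
board_front [(array([ 495.8, -197.7,   87. ]), 0.62), (array([ 600.7, -177.6,   82.1]), 0.23)]
board_top [(array([ 497. , -198.7,   86. ]), 0.86)]
scene 0.54 362 [ 495.6 -200.6] [150.2  57.6] 8.8 overhang max/5pct 52.5 48.7
board_front [(array([ 501.1, -195.2,   89.9]), 0.62)]
board_top [(array([ 498.3, -195.6,   90.8]), 0.88)]
```

View pics/c5.png

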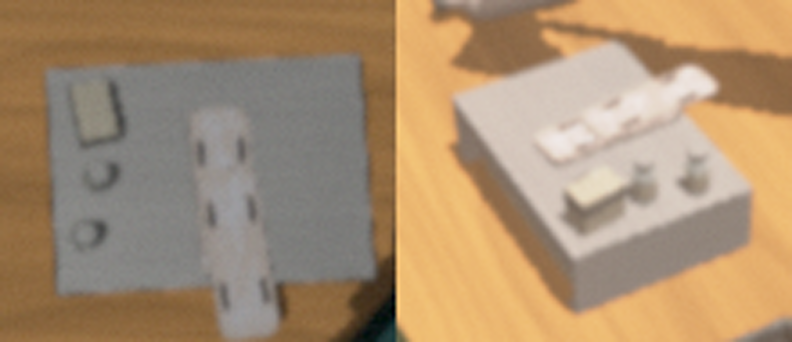

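Board overhang is about 45 mm (front end at (248,337) in the left crop, shelf edge at row 284 there), yaw ≈ 9.5°, and it lies level. Next is the pinch.

Request:
{"api": "arm_command", "payload": {"series": [[[0, 0, 0], -6.5], [[0, 0, 0], -6.5], [[0, 0, 0], -6.4], [[0, 0, 0], 0], [[0, 0, 0], 0]], "claw": 0.9}}

```text
time: 19.22
tcp_pos: [505.1, -358.3, 170.5]
ee_rot: [-3.142, 0.0, -2.972]
ft_force: [0.2, 0.3, -0.2]
finger_gap: 0.851
finger_force: 0.0
```

Request:
{"api": "arm_command", "payload": {"series": [[[7.9, 39.2, 0], 0], [[7.9, 39.2, 0], 0], [[7.9, 39.2, 0], 0], [[7.8, 39.4, 0], 0], [[0, 0, 0], 0]]}}

```text
time: 19.63
tcp_pos: [444.0, -203.3, 169.2]
ee_rot: [3.136, -0.003, -2.968]
ft_force: [-0.1, -0.0, -0.7]
finger_gap: 0.898
finger_force: 0.0
```

Request:
{"api": "arm_command", "payload": {"series": [[[0, 0, 20], 0], [[0, 0, 20], 0], [[0, 0, 15], 0], [[0, 0, 0], 0], [[0, 0, 0], 0]]}}

```text
time: 20.05
tcp_pos: [446.7, -209.4, 114.8]
ee_rot: [3.14, -0.001, -2.972]
ft_force: [1.1, -1.3, 1.3]
finger_gap: 0.897
finger_force: 0.0
```

Request:
{"api": "arm_command", "payload": {"series": [[[0, 0, 0], 0], [[0, 0, 0], 0]]}}

```text
time: 20.22
tcp_pos: [448.0, -210.2, 116.9]
ee_rot: [-3.14, 0.002, -2.971]
ft_force: [0.8, -0.8, 0.4]
finger_gap: 0.901
finger_force: 0.0
```

Request:
{"api": "arm_command", "payload": {"series": [[[0, 0, 8], 0], [[0, 0, 8], 0], [[0, 0, 5.5], 0], [[0, 0, 0], 0], [[0, 0, 0], 0]]}}

```text
time: 20.63
tcp_pos: [446.5, -209.3, 92.9]
ee_rot: [3.14, -0.001, -2.971]
ft_force: [0.1, 0.3, 0.1]
finger_gap: 0.896
finger_force: 0.0
```

Request:
{"api": "arm_command", "payload": {"series": [[[0, 0, 0], 0], [[0, 0, 0], 0], [[0, 0, 0], 0]], "claw": 0.68}}

```text
time: 20.88
tcp_pos: [447.3, -209.7, 94.2]
ee_rot: [-3.141, 0.001, -2.97]
ft_force: [0.6, -0.6, 0.5]
finger_gap: 0.684
finger_force: 0.0
```

```bash
python3 m.py 6;python3 - <<'E'
import cv2,numpy as np
a=cv2.imread("pics/top_6.png")[135:230,240:350];b=cv2.imread("pics/scene_6.png")[130:225,160:270]
cv2.imwrite("pics/c6.png",cv2.resize(np.hstack([a,b]),(792,342),interpolation=cv2.INTER_CUBIC))
E
```

```text
top 0.73 426 [ 528.3 -196.2] [101.5  55.2] 8.5 overhang max/5pct -2.5 -10.0
top 0.73 45 [514.9 -66.1] [22.2 20.1] 45.8 overhang max/5pct -39.7 -40.0
board_front [(array([ 531.2, -187.8,   89.8]), 0.63), (array([ 512.7, -539.1,   52.8]), 0.53)]
board_top [(array([ 528.4, -189.3,   88.2]), 0.8)]
scene 0.71 354 [ 501.6 -198.5] [144.7  59.6] 10.5 overhang max/5pct 42.3 38.7
board_front [(array([ 506.2, -193.9,   88.2]), 0.88), (array([606.7, 201.6,   2.3]), 0.26)]
board_top [(array([ 505.8, -197.6,   87.3]), 0.61), (array([373.4, 457.7, 107.8]), 0.55)]
```

View pics/c6.png

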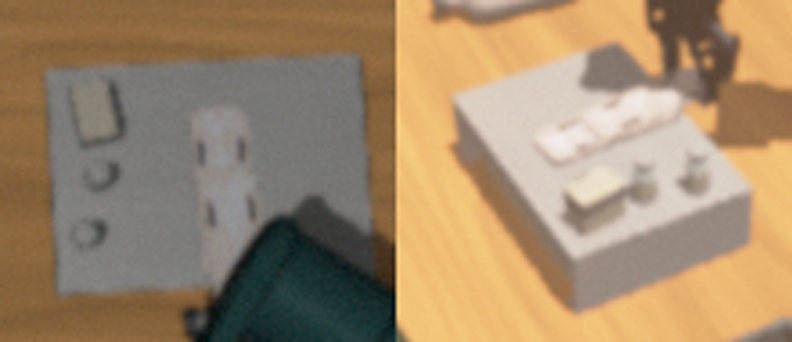

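The fingers straddle the front end (right crop, near (690,80)) and the board has not moved. Closing now.

Request:
{"api": "arm_command", "payload": {"series": [[[0, 0, 0], 0], [[0, 0, 0], 0], [[0, 0, 0], 0], [[0, 0, 0], 0]], "claw": 0}}

```text
time: 21.62
tcp_pos: [447.2, -209.7, 94.1]
ee_rot: [-3.141, 0.0, -2.971]
ft_force: [0.4, 0.4, 1.3]
finger_gap: 0.578
finger_force: 61.6
```

Request:
{"api": "arm_command", "payload": {"series": [[[0, 0, -1], 0], [[0, 0, -2], 0], [[0, 0, -3], 0], [[0, 0, -5], 0], [[0, 0, -5], 0]]}}

```text
time: 22.03
tcp_pos: [446.9, -209.5, 110.0]
ee_rot: [3.141, -0.0, -2.971]
ft_force: [0.1, -0.7, -0.9]
finger_gap: 0.58
finger_force: 61.9
```

Request:
{"api": "arm_command", "payload": {"series": [[[0, 0, -10], 0], [[0, 0, -15], 0], [[0, 0, -20], 0], [[0, 0, -20], 0], [[0, 0, -15], 0]]}}

```text
time: 22.45
tcp_pos: [447.6, -209.9, 192.7]
ee_rot: [-3.14, 0.002, -2.971]
ft_force: [-0.1, -1.2, -0.8]
finger_gap: 0.581
finger_force: 62.0
```

```bash
python3 m.py 7;python3 - <<'E'
import cv2,numpy as np
a=cv2.imread("pics/top_7.png")[135:230,240:350];b=cv2.imread("pics/scene_7.png")[110:205,160:270]
cv2.imwrite("pics/c7.png",cv2.resize(np.hstack([a,b]),(792,342),interpolation=cv2.INTER_CUBIC))
E
```

```text
top 0.83 478 [ 528.9 -210.4] [113.5  55.4] 10.5 overhang max/5pct 4.6 1.0
board_front [(array([ 528.8, -189.5,  185.4]), 0.96)]
board_top [(array([ 530.8, -190.6,  184.6]), 0.89)]
scene 0.6 344 [ 445.  -319.4] [161.3  66.4] 15.3 overhang max/5pct 113.4 104.1
scene 0.26 79 [552.3 -92. ] [74.7 21.3] 64.9 overhang max/5pct -66.7 -67.4
board_front [(array([ 512. , -192.6,  183.1]), 0.89), (array([567.8, -63.1, 113. ]), 0.72)]
board_top [(array([ 508.9, -197.8,  184.4]), 0.81)]
```

View pics/c7.png

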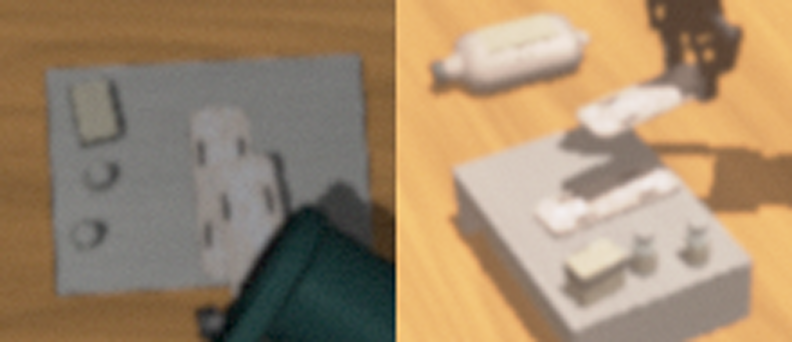

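The board hangs level from the gripper in the right crop, around (640,105), and the other two boards are still stacked on the shelf. I'll pin down the bay walls numerically.

Run:
```python
from h import *
im=cv2.imread("pics/t0.png",0).astype(np.float32)
yaw=.069;ex=np.array([np.cos(yaw),np.sin(yaw)]);ey=np.array([-ex[1],ex[0]])
def s(c,z): 
    uv=proj("top",np.r_[c,z]).astype(np.float32)[0]; return cv2.getRectSubPix(im,(1,1),(float(uv[0]),float(uv[1])))[0,0]
o=np.array([600,190.])
print("across y (offset:val)",[(v,int(np.mean([s(o+ex*u+ey*v,20) for u in range(-60,61,10)]))) for v in range(-120,125,5)])
print("along x",[(u,int(np.mean([s(o+ex*u+ey*v,20) for v in range(10,71,10)]))) for u in range(-140,145,5)])
```

```text
across y (offset:val) [(-120, 100), (-115, 99), (-110, 86), (-105, 59), (-100, 60), (-95, 79), (-90, 84), (-85, 80), (-80, 80), (-75, 80), (-70, 79), (-65, 73), (-60, 65), (-55, 78), (-50, 95), (-45, 94), (-40, 83), (-35, 80), (-30, 80), (-25, 68), (-20, 45), (-15, 47), (-10, 73), (-5, 82), (0, 82), (5, 82), (10, 82), (15, 82), (20, 82), (25, 83), (30, 83), (35, 82), (40, 83), (45, 83), (50, 83), (55, 83), (60, 83), (65, 82), (70, 83), (75, 83), (80, 83), (85, 83), (90, 75), (95, 48), (100, 31), (105, 55), (110, 82), (115, 93), (120, 99)]
along x [(-140, 96), (-135, 93), (-130, 92), (-125, 92), (-120, 90), (-115, 88), (-110, 83), (-105, 86), (-100, 87), (-95, 88), (-90, 88), (-85, 87), (-80, 87), (-75, 87), (-70, 85), (-65, 86), (-60, 85), (-55, 86), (-50, 85), (-45, 85), (-40, 85), (-35, 85), (-30, 84), (-25, 84), (-20, 84), (-15, 83), (-10, 84), (-5, 84), (0, 83), (5, 83), (10, 82), (15, 81), (20, 82), (25, 81), (30, 80), (35, 81), (40, 80), (45, 80), (50, 80), (55, 80), (60, 80), (65, 79), (70, 79), (75, 79), (80, 78), (85, 78), (90, 77), (95, 77), (100, 77), (105, 77), (110, 75), (115, 71), (120, 56), (125, 60), (130, 80), (135, 92), (140, 100)]
```

Request:
{"api": "arm_command", "payload": {"series": [[[0, 0, 0], 5.8], [[-4, 14, 0], 0], [[-7, 24, 0], 0], [[-9.5, 33, 0], 0], [[-9.5, 33, 0], 0]]}}

```text
time: 23.27
tcp_pos: [469.3, -102.9, 188.6]
ee_rot: [3.141, -0.002, -3.074]
ft_force: [-0.3, 0.2, 0.4]
finger_gap: 0.58
finger_force: 62.0
```

Request:
{"api": "arm_command", "payload": {"series": [[[-9.5, 33, 0], 0], [[-9.5, 33, 0], 0], [[-9.5, 33, 0], 0], [[-9.5, 33, 0], 0], [[-9.5, 33, 0], 0]]}}

```text
time: 23.68
tcp_pos: [505.1, 65.9, 188.7]
ee_rot: [3.141, -0.002, -3.072]
ft_force: [0.4, -1.0, -1.6]
finger_gap: 0.577
finger_force: 62.0
```

Request:
{"api": "arm_command", "payload": {"series": [[[-9.5, 33, 0], 0], [[-9.5, 33, 0], 0], [[-9.5, 33, 0], 0], [[-8, 28, 0], 0], [[-5, 16, 0], 0]]}}

```text
time: 24.1
tcp_pos: [536.5, 212.9, 188.3]
ee_rot: [3.141, -0.002, -3.069]
ft_force: [-0.1, -0.5, -0.9]
finger_gap: 0.58
finger_force: 62.0
```

Request:
{"api": "arm_command", "payload": {"series": [[[-5, 16.6, 0], 0], [[0, 0, 0], 0], [[0, 0, 0], 0], [[0, 0, 0], 0], [[0, 0, 0], 0]]}}

```text
time: 24.52
tcp_pos: [540.6, 225.5, 189.4]
ee_rot: [-3.141, -0.001, -3.073]
ft_force: [0.0, -0.6, -0.6]
finger_gap: 0.58
finger_force: 62.1
```

Run:
```python
from h import *
imaging.grab_frame("top");imaging.grab_frame("scene")
print(status.read_state()["tcp_pos"],status.read_state()["ee_rot"])
for cam in("top","scene"):
    print([(np.round(x["xyz"],1),round(x["confidence"],2)) for x in spotter.boxes_of(cam,"board_top")[:2]])
    for x in spotter.outline_of(cam,"board_top")[:2]:
        m=x["region"].astype(np.uint8);cs=max(cv2.findContours(m,0,2)[0],key=cv2.contourArea)
        p=ray(cam,cs[:,0],187)[:,:2].astype(np.float32);print(cam,m.sum(),cv2.minAreaRect(p),p[:,0].max())
```

```text
[540.78532642 225.58224805 189.83877037] [-3.14141480e+00 -9.30913463e-05 -3.07319110e+00]
[(array([631.9, 221.5, 182.8]), 0.84)]
top 334 ((624.5097045898438, 214.24139404296875), (110.97952270507812, 44.16361999511719), 27.91971778869629) 671.54865
[(array([602.4, 231.4, 183.6]), 0.69)]
```

Request:
{"api": "arm_command", "payload": {"series": [[[0, 0, 15], 0], [[0, 0, 28], 0], [[0, 0, 30], 0], [[0, 0, 28], 0], [[0, 0, 20], 0]]}}

```text
time: 25.23
tcp_pos: [539.5, 226.0, 66.0]
ee_rot: [-3.141, -0.003, -3.072]
ft_force: [-0.2, -1.0, -0.2]
finger_gap: 0.577
finger_force: 62.1
```

Request:
{"api": "arm_command", "payload": {"series": [[[0, 0, 12], 0], [[0, 0, 8], 0], [[0, 0, 4], 0], [[0, 0, 0], 0], [[0, 0, 0], 0]]}}

```text
time: 25.65
tcp_pos: [541.8, 226.9, 46.3]
ee_rot: [3.141, 0.003, -3.072]
ft_force: [1.8, 0.2, -0.2]
finger_gap: 0.578
finger_force: 62.1
```

Request:
{"api": "arm_command", "payload": {"series": [[[0, 0, 4], 0], [[0, 0, 4], 0], [[0, 0, 3], 0], [[0, 0, 2], 0], [[0, 0, 0], 0]]}}

```text
time: 26.07
tcp_pos: [540.4, 226.5, 31.2]
ee_rot: [-3.141, -0.001, -3.072]
ft_force: [-0.4, 0.5, -0.1]
finger_gap: 0.575
finger_force: 62.1
```

Request:
{"api": "arm_command", "payload": {"series": [[[0, 0, 0], 0], [[0, 0, 0], 0], [[0, 0, 0], 0]]}}

```text
time: 26.32
tcp_pos: [541.0, 226.7, 32.0]
ee_rot: [3.141, 0.0, -3.072]
ft_force: [-0.5, -0.2, -0.8]
finger_gap: 0.579
finger_force: 62.1
```

Now lower gently until the tips touch or z is about 22.5.

Request:
{"api": "arm_command", "payload": {"series": [[[0, 0, 2], 0], [[0, 0, 2], 0], [[0, 0, 1.5], 0], [[0, 0, 1], 0], [[0, 0, 0], 0]]}}

```text
time: 26.73
tcp_pos: [540.5, 226.6, 24.8]
ee_rot: [-3.141, -0.001, -3.072]
ft_force: [0.4, 0.1, 0.5]
finger_gap: 0.579
finger_force: 62.1
```

Request:
{"api": "arm_command", "payload": {"series": [[[0, 0, 1], 0], [[0, 0, 1], 0], [[0, 0, 0.5], 0], [[0, 0, 0], 0]]}}

```text
time: 27.07
tcp_pos: [540.8, 226.6, 22.7]
ee_rot: [3.142, -0.0, -3.072]
ft_force: [-0.2, -0.2, -0.6]
finger_gap: 0.579
finger_force: 62.1
```

Request:
{"api": "arm_command", "payload": {"series": [[[0, 0, 0], 0], [[0, 0, 0], 0]]}}

```text
time: 27.23
tcp_pos: [540.9, 226.7, 22.9]
ee_rot: [3.141, 0.0, -3.072]
ft_force: [-0.2, 0.7, -1.4]
finger_gap: 0.576
finger_force: 62.1
```

Request:
{"api": "arm_command", "payload": {"series": [[[0, 0, 0.8], 0], [[0, 0, 0], 0], [[0, 0, 0], 0]]}}

```text
time: 27.48
tcp_pos: [540.8, 226.6, 22.0]
ee_rot: [3.142, -0.0, -3.072]
ft_force: [0.7, -0.0, -1.1]
finger_gap: 0.579
finger_force: 62.1
```

Request:
{"api": "arm_command", "payload": {"series": [[[0, 0, 0.8], 0], [[0, 0, 0], 0], [[0, 0, 0], 0]]}}

```text
time: 27.73
tcp_pos: [540.8, 226.6, 21.2]
ee_rot: [3.142, -0.0, -3.072]
ft_force: [0.5, -0.7, -0.4]
finger_gap: 0.582
finger_force: 62.1
```

Request:
{"api": "arm_command", "payload": {"series": [[[0, 0, 0], 0], [[0, 0, 0], 0], [[0, 0, 0], 0], [[0, 0, 0], 0]], "claw": 0.78}}

```text
time: 28.07
tcp_pos: [540.9, 226.6, 21.4]
ee_rot: [3.142, 0.0, -3.072]
ft_force: [0.0, -0.1, 0.3]
finger_gap: 0.78
finger_force: 0.0
```

Request:
{"api": "arm_command", "payload": {"series": [[[0, 0, -2], 0], [[0, 0, -5], 0], [[0, 0, -15], 0], [[0, 0, -30], 0], [[0, 0, -35], 0]]}}

```text
time: 28.48
tcp_pos: [539.1, 226.1, 106.9]
ee_rot: [-3.14, -0.006, -3.072]
ft_force: [0.1, -0.5, 0.6]
finger_gap: 0.785
finger_force: 0.0
```

Request:
{"api": "arm_command", "payload": {"series": [[[0, 0, -35], 0], [[0, 0, -35], 0], [[30, 0, -20], 0], [[35, 0, 0], 0], [[35, 0, 0], 0]]}}

```text
time: 28.9
tcp_pos: [441.4, 219.9, 201.2]
ee_rot: [3.14, 0.005, -3.072]
ft_force: [-0.6, 0.2, 1.1]
finger_gap: 0.78
finger_force: 0.0
```

Request:
{"api": "arm_command", "payload": {"series": [[[20, -30, 0], 0], [[10, -38, 0], 0], [[0, -38, 0], 0], [[0, -38, 0], 0], [[0, -20, 0], 0]]}}

```text
time: 29.32
tcp_pos: [422.2, 51.0, 199.2]
ee_rot: [-3.14, 0.002, -3.074]
ft_force: [0.4, -0.4, 0.0]
finger_gap: 0.78
finger_force: 0.0
```

Run:
```python
from h import *
a=save("top","tf");b=save("scene","sf")
for cam in("top","scene"):
    for x in spotter.outline_of(cam,"board_top")[:3]:
        m=x["region"].astype(np.uint8);cs=max(cv2.findContours(m,0,2)[0],key=cv2.contourArea)
        p=ray(cam,cs[:,0],6)[:,:2].astype(np.float32);print(cam,x["confidence"],m.sum(),cv2.minAreaRect(p))
    print([(np.round(x["xyz"],1),round(x["confidence"],2)) for x in spotter.boxes_of(cam,"board_top")[:3]])
cv2.imwrite("pics/fin.png",cv2.resize(np.hstack([a[120:230,140:350],b[130:310,150:320][:,:]if 0 else cv2.resize(b[130:310,150:330],(110,110))])[:,:,::-1],(800,275),interpolation=cv2.INTER_CUBIC))
```

```text
top 0.7 718 ((596.1202392578125, 230.51513671875), (151.89859008789062, 55.40347671508789), 4.758647918701172)
[(array([592.9, 230.7,   5.8]), 0.64)]
[(array([591.8, 232.9,   3.7]), 0.98)]
```

View pics/fin.png

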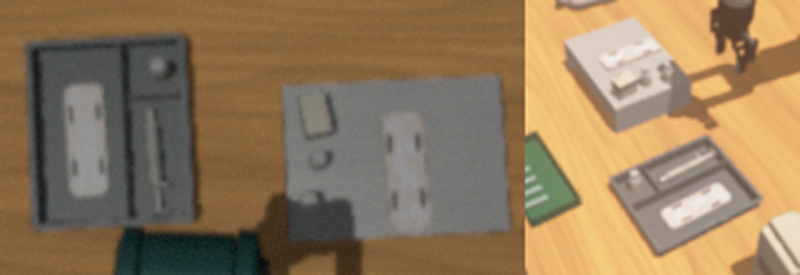

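The board lies flat and straight in the bay, at (85,140) in the left view. The other two boards are still stacked at (405,170), and the vials, carton and syringe have not moved.

```bash
python3 -c "
from station import order; print(order.finish_job())"
```

```text
the job is handed in; nothing more can be done
None
```

The job is handed in at about 29 s of the 51 s limit: the top board was slid to about 45 mm overhang (measured from the images), pinched by that end, lifted off, and laid flat and straight in the tray's long bay (centred within about 1 mm and 1°), with the other two boards still stacked on the shelf.

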